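Reset the tripped control box through its recessed well

TASK

The cup sealer's control box has tripped: with a fingertip, push the sliding dust shutter fully open, reach down into the well beneath it and press the sunken reset key right to the bottom, keeping it down for about a second. Then push the shutter fully shut again over the well. Do not press the raised test button on the box, and leave the small parts lying round the box where they are; nothing is to be picked up.

Things in the scene. Friction and masses are not known exactly. Their poses are not given: they have to be found in the camera images.
- reset_box: Grey control box, screwed down. Origin on the worktop under the middle of the shutter's lane; x points away from the robot at yaw 0 (yaw within +-0.5 rad), y runs along the lane. Spans x -65 to +115 mm, y -115 to +115 mm; flat top 55 mm up. Guide strips for the shutter at x +-53.5 mm, 9 mm high. On the far part (x 85 mm): raised test button (y -50 mm), clear lamp lens (y +60 mm, 12 mm high).
- well_mouth (a point): Centre of the mouth of the round well, level with the box's flat top (box frame x 0, y -50 mm, z 55 mm). The well is 56 mm in diameter and 30 mm deep with upright walls; two shut fingers fit in, an open gripper does not. Axes as the box's.
- reset_key_top (a point): Centre of the flat top of the reset key, a round steel key 40 mm in diameter at the bottom of the well, 20 mm below the mouth when not pressed. It moves down with the key.
- reset_key (a joint): Travel of the reset key in m: 0 up, 0.006 right at the bottom. A spring returns it; it takes about 2 N to start and 5 N at the bottom.
- shutter (a joint): Position of the dust shutter in m: 0 fully shut over the well (end stop), 0.1 fully open (end stop), growing along the box's +y. It starts shut or up to 12 mm ajar, and stays where it is left; about 2 N of sliding friction, no spring.
- shutter_dish (a point): Centre of the floor of the shutter, moving with it (61 mm above the worktop; axes as the box's). The shutter is a bare aluminium square dish, 96 mm outside, 80 mm inside, with an upright rim 8 mm thick standing 18 mm above the floor (top at 79 mm). A fingertip put down into the dish pushes the shutter by its rim; it cannot be lifted off.
- test_button (a joint): Travel of the raised test button in m, 0 up, 0.006 down. Not to be pressed.
- test_button_top (a point): Top centre of the raised test button, a steel button 24 mm in diameter that stands 18 mm above the box's top, its tip 73 mm above the worktop, 85 mm beyond the well's centre along the box's x.
- spare_nut: Loose white knurled nut, 40 mm in diameter, 22 mm high, on the worktop in front of the box; origin at its underside. Leave it.
- die_spring: Loose steel die spring standing on end, 23 mm in diameter, 53 mm high, on the worktop in front of the box; origin at its underside. Leave it.
- foot_0: Loose white round machine foot, 42 mm in diameter, 32 mm high, on the worktop at the box's -y end; origin at its underside. Leave it.
- gauge_0: Loose small pressure gauge on its back, 72 x 53 x 28 mm, on the worktop at the box's +y end; origin at its underside. Leave it.

How it is judged:
On the way, in this order (a step that is already met when the one before it is completed fails the run):
1. the shutter is pushed open, off the well (value of joint shutter above 0.085 m), for 0.1 s.
2. the reset key is pressed to the bottom of its travel by the fingers and kept down (value of joint reset_key above 0.0045 m and value of joint shutter above 0.08 m and contact force between the fingers and reset_key above 0.5 N), for 0.6 s.
At the end, for the whole second after the job is handed in: After the key was held down (at least 4.5 of its 6 mm, for 0.6 s) the shutter is shut again to within 10 mm, the key and the test button are up, and the four loose parts are within 20 mm of where they stood (value of joint shutter below 0.01 m and value of joint reset_key below 0.0015 m and value of joint test_button below 0.001 m and distance of each of spare_nut, die_spring, foot_0, gauge_0 from where it was at the start of the episode below 0.02 m); the robot touches nothing.
It fails at once if the test button is pressed (value of joint test_button above 0.002 m).
It fails at once if the spare nut is pushed away, lifted or carried (distance of spare_nut from where it was at the start of the episode above 0.02 m).
It fails at once if the die spring is pushed away, lifted or carried (distance of die_spring from where it was at the start of the episode above 0.02 m).
It fails at once if the machine foot is pushed away, lifted or carried (distance of foot_0 from where it was at the start of the episode above 0.02 m).
It fails at once if the pressure gauge is pushed away, lifted or carried (distance of gauge_0 from where it was at the start of the episode above 0.02 m).
It also fails if it takes over 54 s, if anything falls off the work surface, if the arm or the gripper's body presses on something with over 40 N, if the wrist force passes 120 N, or if a joint passes its speed limit or range.

ROBOT

A 7-joint arm with a two-finger parallel gripper is mounted at the origin on a cart in front of the work surface, level with it; the furniture and walls round the work are solid. World frame = base frame: x ahead of the robot, y to its left, z up, the work surface at z = 0. Lengths are in m, angles in rad, forces in N, time in s.
With the tool pointing down it reaches from about 0.35 to 0.9 m from the base axis. Payload 7.2 kg.
Tool frame: the origin (TCP) lies midway between the tips of the shut fingers; the grasp point (between the pads) lies 19 mm behind it (env.grasp_offset is the distance from the TCP to the grasp point, in m); z points along the fingers, y is the line along which they close (so a half turn about z gives the same grasp; the last joint's range is limited). The gripper opens to 85 mm and grips with 20 to 120 N. Pads are 22 mm wide; open, the fingers measure 114 mm over their backs; the gripper's body (76 mm by 85 mm) begins 54 mm behind the grasp point. The pads swing forward as they close: fully open they stand 13 mm farther back than shut.
Start: joints at [-1.414, 0.411, -0.013, 1.596, 0.006, 1.134, -0.082], TCP at [0.139, 0.609, 0.231] pointing down, gripper open.
Joint ranges: [-2.95, 2.95], [-0.29, 1.99], [-1.47, 1.44], [0.14, 2.54], [-1.03, 4.17], [0.13, 1.85], [-2.86, 2.86]. Speed limits (rad/s): [2.39, 2.39, 3.01, 3.01, 3.14, 3.14, 3.14].

INTERFACE

Orientations are given as [roll, pitch, yaw] about the fixed x, y, z axes, in that order (R = Rz(yaw) Ry(pitch) Rx(roll)).
In Python, from station import env, capture gives the robot as it stands.
- The arm moves only by the tool step_arm, never from a script. Its argument "motion" is a list of rows, each a list of 2 entries, a list of its own where there are three numbers: the shift along the world's x, y, z in cm, then the turn, a rotation vector about the world's x, y, z in rad. A call has 1 to 10 rows; each row shifts and turns the commanded pose from where the row before left it; what a row does not reach is not made up. A row lasts 1/10 s, in which the tool goes at most 50 mm and 8.59 degrees, less where a joint would pass 70% of its speed; a pose out of reach is approached as far as the arm can. A call is refused whole if a number of a shift passes 5 or a number of a turn 0.15, either way. A call with a gripper value outside its range is refused whole. "fingers" is the finger opening in cm, from 0 to 8.54, set as the call begins (left out, the last holds). The fingers move at their own pace and stop on an object; "grip_force" is the grip in N (left out, the last holds). Time passes only in rows, so rows that do not move let the fingers close. It gives the time, the measured TCP pose, the force, the opening and the grip force at its end, in the units of the state.
- env.get_obs(): the state, without advancing time (a new reading comes with each control period).
- capture(name): name is "scene" or "top" or "wrist"; returns a dict with "pixels" (420x560x3 uint8, red, green, blue), "z_map" (420x560 float32, m along the optical axis (not along the pixel's ray), 0 where there is no reading), "K" (3x3 intrinsics, pixels), "k1" (the pictures are not rectified: a ray, as slopes to the right and down, at radius r is drawn at 1 + k1 r^2 times it, then the intrinsics apply), "view" (4x4, takes a point from world to camera coordinates). Camera axes: x right, y down, z forward; pixel columns grow to the right and rows downward; lengths in m; the calibration is good to about 2 mm. A picture is of the moment at which its call begins.
- env.job_done(): hands the job in; it is judged then, once.
The state is a dict: "t": time; "joint_pos": joint angles; "qvel": joint speeds; "tau": joint torques, N m; "tcp_pos": TCP position; "orientation": TCP orientation; "force": force on the tool from outside, world axes, zero at the start; "moment": the same for the moment, N m; "opening": finger opening in m; "grip_force": force on a finger pad.
Only numpy, scipy, OpenCV 4.12 (cv2) and the standard library are available. Lean on these libraries where they do the work, as an engineer would, in place of code of your own. Each camera call takes 0.05 s, during which the arm holds its last target. There are 200 camera calls.

## Working session

There is one attempt and no reset: what is moved stays moved. The work goes in short steps, Python scripts to look and compute and a tool call to move; the robot and the scene stay as the last step left them, time stands still between calls to the robot, and variables do not carry over. Pictures are saved under pics/ and viewed, at most 10 in all, crops included, and the job is handed in when it is done.

Besides the shell and the picture viewer there is one more tool, called after "Call:" by a JSON object that holds its "op" and its "data", one argument or row to a line. step_arm: Moves the arm, as the interface text tells. Its arguments: {"type":"object","properties":{"motion":{"type":"array"},"fingers":{"type":"number"},"grip_force":{"type":"number"}},"required":["motion"]}

```bash
mkdir -p pics
cat > h.py <<'E'
import numpy as np, cv2
from station import env, capture
def cloud(c):
    K,k1,V=c["K"],c["k1"],c["view"]; z=c["z_map"]
    v,u=np.mgrid[0:z.shape[0],0:z.shape[1]]
    p=cv2.undistortPoints(np.stack([u,v],-1).reshape(-1,1,2).astype(np.float64),K,np.array([k1,0,0,0.])).reshape(*z.shape,2)
    P=np.concatenate([p*z[...,None],z[...,None]],-1)
    W=(P-V[:3,3])@V[:3,:3]
    W[z==0]=np.nan
    return W
def save(c,n): cv2.imwrite("pics/"+n,c["pixels"][...,::-1])
E
python3 - <<'E'
from h import *
for n in("top","scene"):
    c=capture(n);save(c,n+"0.png");np.save(n+".npy",cloud(c))
    print(n,-c["view"][:3,:3].T@c["view"][:3,3])
o=env.get_obs();print(o["t"],o["tcp_pos"],o["orientation"],o["opening"])
E
```

```text
top [0.41054457 0.04046563 1.00314514]
scene [-0.00793926  0.36216885  0.61457396]
0.1 [0.13926698 0.60881756 0.23053237] [-3.14014748e+00  1.01521882e-04  2.91678903e+00] 0.08511352753634059
```

View pics/top0.png

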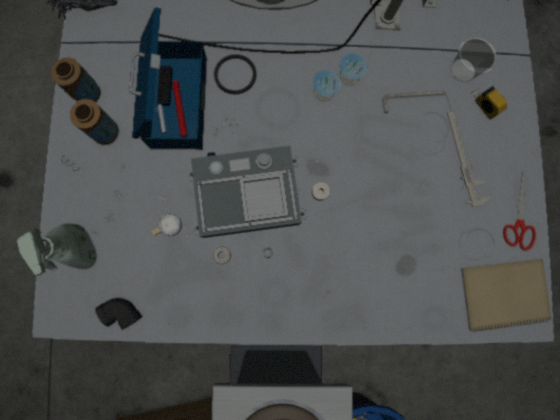

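View pics/scene0.png

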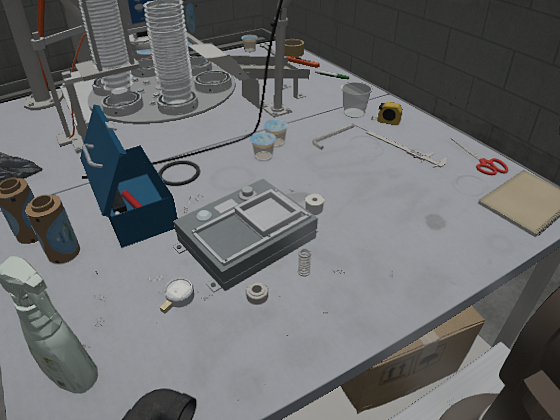

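The top view shows the box around (246,192), with the shutter shut on its right (−y) side at (264,197). The test button is at (264,160) and the lens at (216,167). The nut is at (222,255), the spring at (267,253), the foot at (320,190) and the gauge at (170,225). Next I fit the box pose from depth.

Run:
```python
from h import *
W=np.load("top.npy")
roi=np.zeros(W.shape[:2],bool);roi[140:245,185:308]=1
m=roi&(W[...,2]>.045)&(W[...,2]<.07)
print("table z",np.nanmedian(W[260:300,250:300,2]))
P=W[m]
(c,s,a)=cv2.minAreaRect((P[:,:2]*1000).astype(np.float32)); print(c,s,a)
# robust: expect 180 x 230
for yaw in [np.deg2rad(a),np.deg2rad(a-90)]:
    if abs(yaw)<.6:
        ctr=np.array(c)/1000; ex=np.array([np.cos(yaw),np.sin(yaw)]);ey=np.array([-ex[1],ex[0]])
        O=ctr-.025*ex; print("yaw",yaw,"O",O)
        L=np.c_[(W[...,:2].reshape(-1,2)-O)@ex,(W[...,:2].reshape(-1,2)-O)@ey,W[...,2].ravel()]
        inb=(abs(L[:,0]-.025)<.1)&(abs(L[:,1])<.125)
        r=L[inb&(L[:,2]>.073)&(L[:,2]<.085)&(L[:,0]<.06)]
        print("rim",len(r),np.percentile(r,[1,50,99],axis=0))
        t=L[inb&(L[:,2]>.068)&(L[:,0]>.065)&(L[:,1]<0)];print("btn",len(t),t.mean(0) if len(t) else 0)
        t=L[inb&(L[:,2]>.060)&(L[:,0]>.065)&(L[:,1]>0)];print("lens",len(t),t.mean(0) if len(t) else 0)
        for n,(u,v) in dict(nut=(222,255),spring=(267,253),foot=(320,190),gauge=(170,225)).items():
            q=W[v-8:v+9,u-8:u+9].reshape(-1,3);q=q[q[:,2]>.012]
            print(n,np.nanmean(q,0),np.nanmax(q[:,2]))
        for p in [(0,-.05),(0,.05),(.085,-.05)]: print(p,O+p[0]*ex+p[1]*ey)
```

```text
table z 0.0014833298882930366
(611.358154296875, 98.65342712402344) (220.48651123046875, 240.08981323242188) 8.716163635253906
yaw 0.15212575357777877 O [0.58664687 0.09486494]
rim 623 [[-0.06804048 -0.0902082   0.07361593]
 [-0.01792066 -0.04478093  0.07976154]
 [ 0.05809076  0.00498278  0.08381449]]
btn 40 [ 0.07003401 -0.05461929  0.07397776]
lens 79 [0.07223534 0.05435471 0.06405664]
nut [0.44610123 0.14335831 0.02159027] 0.026856591962842218
spring [0.45345918 0.03872277 0.04945368] 0.058669395512079156
foot [ 0.59850516 -0.08174224  0.03181794] 0.03814572139136098
gauge [0.51284784 0.26474828 0.02604223] 0.033996465821725254
(0, -0.05) [0.59422386 0.04544238]
(0, 0.05) [0.57906989 0.14428749]
(0.085, -0.05) [0.67824221 0.05832325]
```

Call:
{"op": "step_arm", "data": {
  "motion": [
    [[2.4,-2.9,0.4],[0,0,0.02]],
    [[2.4,-2.9,0.4],[0,0,0.02]],
    [[2.4,-2.9,0.4],[0,0,0.02]],
    [[2.4,-2.9,0.4],[0,0,0.02]],
    [[2.4,-2.9,0.4],[0,0,0.02]],
    [[2.4,-2.9,0.4],[0,0,0.02]],
    [[2.4,-2.9,0.4],[0,0,0.02]],
    [[2.4,-2.9,0.4],[0,0,0.02]],
    [[2.4,-2.9,0.4],[0,0,0.02]]
  ],
  "fingers": 0,
  "grip_force": 60
}}

```text
t: 1.0
tcp_pos: [0.356, 0.3468, 0.2673]
orientation: [-3.141, -0.0, 3.098]
force: [0.7, 1.5, -0.7]
opening: 0.0
grip_force: 0.0
```

Call:
{"op": "step_arm", "data": {
  "motion": [
    [[2.4,-2.9,0.4],[0,0,0.02]],
    [[2.4,-2.9,0.4],[0,0,0.02]],
    [[2.4,-2.9,0.4],[0,0,0.02]],
    [[2.4,-2.9,0.4],[0,0,0.02]],
    [[2.4,-2.9,0.4],[0,0,0.02]],
    [[2.4,-2.9,0.4],[0,0,0.02]],
    [[2.4,-2.9,0.4],[0,0,0.02]],
    [[0,0,0],[0,0,0]],
    [[0,0,0],[0,0,0]]
  ]
}}

```text
t: 1.9
tcp_pos: [0.5234, 0.1445, 0.2949]
orientation: [-3.141, -0.001, -3.049]
force: [-0.1, -0.1, -0.9]
opening: 0.0003
grip_force: 0.0
```

Run:
```python
from h import *
c=capture("wrist");save(c,"w1.png");np.save("w1.npy",cloud(c))
o=env.get_obs();print(o["t"],o["tcp_pos"],o["orientation"],o["opening"])
```

```text
1.95 [0.52279112 0.14567678 0.29480653] [ 3.14139355e+00 -1.16916325e-03 -3.04658337e+00] -0.0001307680355065331
```

View pics/w1.png

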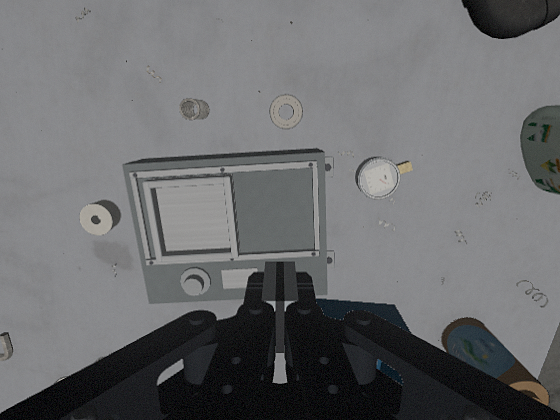

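The wrist view is turned half round. The shutter's dish is at about (190,217), shut at the −y end. The button is at (195,281), the foot at (96,218), the spring at (194,109), the nut at (286,111) and the gauge at (378,177). Now I fit the pose from this cloud.

```bash
cat > fit.py <<'E'
from h import *
from scipy.optimize import minimize
W=np.load("w1.npy"); u0=np.zeros(W.shape[:2],bool);u0[140:305,115:335]=1;u0[258:,238:]=0
print("table",np.nanmedian(W[110:140,330:345,2]))
P=W[u0]; P=P[np.isfinite(P[:,2])]
top=P[(P[:,2]>.050)&(P[:,2]<.068)]; rim=P[(P[:,2]>.074)&(P[:,2]<.085)&(P[:,0]<.65)]
def rect(p):
    yaw=.15
    def ext(yaw):
        e=np.array([np.cos(yaw),np.sin(yaw)]);f=np.array([-e[1],e[0]])
        return np.percentile(p[:,:2]@e,[.5,99.5]),np.percentile(p[:,:2]@f,[.5,99.5]),e,f
    ys=np.linspace(-.1,.4,201); ar=[np.ptp(ext(y)[0])*np.ptp(ext(y)[1]) for y in ys]
    y=ys[np.argmin(ar)];a,b,e,f=ext(y); return y,a,b,e,f
for n,p in(("top",top),("rim",rim)):
    y,a,b,e,f=rect(p); print(n,len(p),"yaw",y,"size",np.ptp(a),np.ptp(b),"ctr",a.mean()*e+b.mean()*f,"near/right corner",a[0]*e+b[0]*f,"z",np.median(p[:,2]))
b=W[270:292,185:205].reshape(-1,3);b=b[b[:,2]>.068];print("btn",len(b),np.mean(b,0))
for n,(u,v) in dict(nut=(286,111),spring=(194,109),foot=(96,218),gauge=(378,177)).items():
    q=W[v-22:v+23,u-22:u+23].reshape(-1,3);q=q[q[:,2]>.015]
    print(n,np.nanmean(q,0),np.nanmax(q[:,2]))
E
python3 fit.py
```

```text
table -0.00032137977331648274
top 20611 yaw 0.165 size 0.1772424943706713 0.22867879606439406 ctr [0.59157153 0.09145764] near/right corner [ 0.52293442 -0.03588509] z 0.05513011900474818
rim 2290 yaw 0.155 size 0.09519017435067967 0.09565429834940119 ctr [0.57309035 0.05045979] near/right corner [ 0.53344942 -0.00414172] z 0.07801666828427985
btn 238 [0.65648333 0.052438   0.0719979 ]
nut [0.4473105  0.14504422 0.01992713] 0.024048799602888762
spring [0.45446246 0.03949746 0.04059966] 0.05458135302941029
foot [ 0.59694007 -0.07943916  0.02924091] 0.033835447803597325
gauge [0.5144252  0.26686965 0.02427872] 0.028828134450266326
```

Call:
{"op": "step_arm", "data": {
  "motion": [
    [[1.7,-3.2,-2],[0,0,0.03]],
    [[1.7,-3.2,-2],[0,0,0.03]],
    [[1.6,-3.2,-2],[0,0,0]],
    [[0,0,-4],[0,0,0]],
    [[0,0,-4],[0,0,0]],
    [[0,0,-4],[0,0,0]],
    [[0,0,0],[0,0,0]],
    [[0,0,0],[0,0,0]]
  ]
}}

```text
t: 2.75
tcp_pos: [0.5729, 0.0504, 0.1155]
orientation: [3.141, -0.001, -2.985]
force: [-0.8, 0.2, 0.7]
opening: -0.0002
grip_force: 0.0
```

Call:
{"op": "step_arm", "data": {
  "motion": [
    [[0,0,-2.5],[0,0,0]],
    [[0,0,-1.5],[0,0,0]],
    [[0,0,-0.8],[0,0,0]],
    [[0,0,0],[0,0,0]],
    [[0,0,0],[0,0,0]]
  ]
}}

```text
t: 3.25
tcp_pos: [0.5739, 0.0493, 0.0682]
orientation: [3.142, 0.001, -2.986]
force: [0.1, 0.8, 0.5]
opening: -0.0
grip_force: 0.0
```

Call:
{"op": "step_arm", "data": {
  "motion": [
    [[-0.16,0.99,0],[0,0,0]],
    [[-0.16,0.99,0],[0,0,0]],
    [[-0.16,0.99,0],[0,0,0]],
    [[-0.16,0.99,0],[0,0,0]],
    [[-0.16,0.99,0],[0,0,0]],
    [[-0.16,0.99,0],[0,0,0]],
    [[-0.16,0.99,0],[0,0,0]],
    [[-0.16,0.99,0],[0,0,0]],
    [[-0.16,0.99,0],[0,0,0]],
    [[-0.16,0.99,0],[0,0,0]]
  ]
}}

```text
t: 4.25
tcp_pos: [0.5571, 0.149, 0.0672]
orientation: [-3.142, -0.0, -2.986]
force: [1.2, -1.8, 0.3]
opening: 0.0002
grip_force: 1.1
```

Call:
{"op": "step_arm", "data": {
  "motion": [
    [[-0.08,0.5,0],[0,0,0]],
    [[-0.08,0.5,0],[0,0,0]],
    [[0,0,0],[0,0,0]],
    [[0,0,0],[0,0,0]]
  ]
}}

```text
t: 4.65
tcp_pos: [0.5552, 0.1584, 0.0671]
orientation: [3.141, -0.001, -2.986]
force: [-0.0, 0.7, -0.5]
opening: 0.0001
grip_force: 0.0
```

Call:
{"op": "step_arm", "data": {
  "motion": [
    [[-0.05,0.3,0],[0,0,0]],
    [[-0.05,0.3,0],[0,0,0]],
    [[0,0,0],[0,0,0]]
  ]
}}

```text
t: 4.95
tcp_pos: [0.5546, 0.1631, 0.0671]
orientation: [-3.14, -0.001, -2.987]
force: [-0.3, -4.9, 1.3]
opening: -0.0001
grip_force: 1.9
```

Call:
{"op": "step_arm", "data": {
  "motion": [
    [[0.16,-1.0,0],[0,0,0]],
    [[0,0,3],[0,0,0]],
    [[0,0,3.5],[0,0,0]],
    [[0.5,-3.0,0],[0,0,0]],
    [[0.5,-3.0,0],[0,0,0]],
    [[0.5,-3.0,0],[0,0,0]],
    [[0.4,-2.5,0],[0,0,0]],
    [[0,0,0],[0,0,0]],
    [[0,0,0],[0,0,0]]
  ]
}}

```text
t: 5.85
tcp_pos: [0.5754, 0.0388, 0.1324]
orientation: [3.141, 0.0, -2.988]
force: [0.7, 0.5, -0.4]
opening: 0.0001
grip_force: 0.0
```

Run:
```python
from h import *
c=capture("wrist");save(c,"w2.png");np.save("w2.npy",cloud(c))
c=capture("top");np.save("t2.npy",cloud(c));cv2.imwrite("pics/t2.png",cv2.resize(c["pixels"][130:280,140:340,::-1],None,fx=3,fy=3))
o=env.get_obs();print(o["t"],o["tcp_pos"],o["orientation"])
```

```text
5.95 [0.57519672 0.04044976 0.13221416] [ 3.14062558e+00 -5.47497175e-05 -2.98523225e+00]
```

View pics/w2.png

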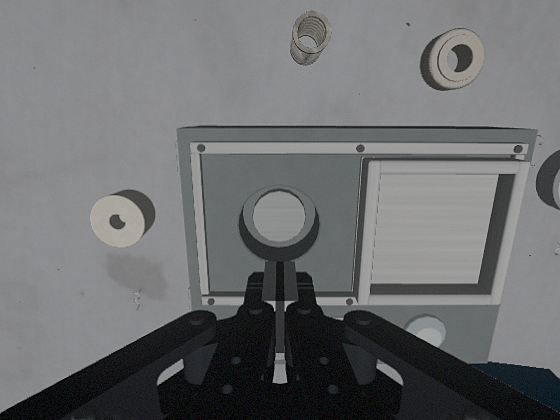

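The shutter, with its dish at (437,230), is against the far end strip. The well is clear at about (280,222), with the key's disc at (279,216) and the fingertips at (280,265). I'll measure the key and the shutter.

Run:
```python
from h import *
W=np.load("w2.npy")
R=W[180:262,235:325].reshape(-1,3);k=R[(R[:,2]<.042)&(R[:,2]>.028)]
print("key",len(k),np.median(k[:,2]),cv2.minEnclosingCircle((k[:,:2]*1000).astype(np.float32)),k.mean(0))
O=np.array([.5669,.0875]);ex=np.array([np.cos(.16),np.sin(.16)]);ey=np.array([-ex[1],ex[0]])
r=W[140:310,350:530].reshape(-1,3);r=r[(r[:,2]>.074)&(r[:,2]<.083)]
l=np.c_[(r[:,:2]-O)@ex,(r[:,:2]-O)@ey];print("shutter local",np.percentile(l,[1,99],axis=0))
print("well",O-.05*ey)
```

```text
key 2799 0.03439481722791641 ((576.204833984375, 38.52964401245117), 28.08832550048828) [0.57883841 0.03887923 0.03445864]
shutter local [[-0.04608902  0.00212404]
 [ 0.04867604  0.09724094]]
well [0.57486591 0.03813864]
```

Call:
{"op": "step_arm", "data": {
  "motion": [
    [[0.05,-0.05,-3],[0,0,0]],
    [[0,0,-3],[0,0,0]],
    [[0,0,-2],[0,0,0]],
    [[0,0,-1],[0,0,0]],
    [[0,0,0],[0,0,0]],
    [[0,0,0],[0,0,0]]
  ]
}}

```text
t: 6.55
tcp_pos: [0.5763, 0.0393, 0.0429]
orientation: [3.141, 0.001, -2.986]
force: [-0.5, 0.2, 0.4]
opening: -0.0
grip_force: 0.0
```

Call:
{"op": "step_arm", "data": {
  "motion": [
    [[0,0,-0.4],[0,0,0]],
    [[0,0,-0.4],[0,0,0]],
    [[0,0,-0.4],[0,0,0]],
    [[0,0,-0.2],[0,0,0]],
    [[0,0,0],[0,0,0]],
    [[0,0,0],[0,0,0]]
  ]
}}

```text
t: 7.15
tcp_pos: [0.5766, 0.039, 0.0291]
orientation: [3.141, 0.002, -2.986]
force: [-0.3, 0.7, 8.0]
opening: -0.0
grip_force: 3.8
```

Call:
{"op": "step_arm", "data": {
  "motion": [
    [[0,0,-0.1],[0,0,0]],
    [[0,0,0],[0,0,0]],
    [[0,0,0],[0,0,0]],
    [[0,0,0],[0,0,0]],
    [[0,0,0],[0,0,0]],
    [[0,0,0],[0,0,0]],
    [[0,0,0],[0,0,0]],
    [[0,0,0],[0,0,0]],
    [[0,0,0],[0,0,0]],
    [[0,0,0],[0,0,0]]
  ]
}}

```text
t: 8.15
tcp_pos: [0.5767, 0.039, 0.029]
orientation: [3.141, 0.002, -2.987]
force: [-3.3, 0.4, 16.7]
opening: -0.0
grip_force: 8.3
```

Call:
{"op": "step_arm", "data": {
  "motion": [
    [[0,0,2],[0,0,0]],
    [[0,0,4],[0,0,0]],
    [[0,0,4],[0,0,0]],
    [[0,0,0],[0,0,0]],
    [[-0.6,3.3,0],[0,0,0]],
    [[-0.6,3.3,0],[0,0,0]],
    [[-0.6,3.2,0],[0,0,0]],
    [[0,0,0],[0,0,0]],
    [[0,0,0],[0,0,0]]
  ]
}}

```text
t: 9.05
tcp_pos: [0.5572, 0.1374, 0.1266]
orientation: [-3.141, -0.001, -2.984]
force: [0.2, -0.9, -0.6]
opening: 0.0003
grip_force: 0.0
```

Call:
{"op": "step_arm", "data": {
  "motion": [
    [[0.1,0,-3],[0,0,0]],
    [[0,0,-2],[0,0,0]],
    [[0,0,-0.9],[0,0,0]],
    [[0,0,0],[0,0,0]],
    [[0,0,0],[0,0,0]]
  ]
}}

```text
t: 9.55
tcp_pos: [0.5593, 0.136, 0.0688]
orientation: [-3.141, 0.0, -2.987]
force: [0.7, -0.3, 0.2]
opening: 0.0003
grip_force: 0.0
```

Call:
{"op": "step_arm", "data": {
  "motion": [
    [[0.19,-1.2,0],[0,0,0]],
    [[0.19,-1.2,0],[0,0,0]],
    [[0.19,-1.2,0],[0,0,0]],
    [[0.19,-1.2,0],[0,0,0]],
    [[0.19,-1.2,0],[0,0,0]],
    [[0.19,-1.2,0],[0,0,0]],
    [[0.19,-1.2,0],[0,0,0]],
    [[0.19,-1.2,0],[0,0,0]],
    [[0.19,-1.2,0],[0,0,0]],
    [[0.1,-0.6,0],[0,0,0]]
  ]
}}

```text
t: 10.55
tcp_pos: [0.5772, 0.0209, 0.0683]
orientation: [-3.141, 0.0, -2.988]
force: [-0.3, 1.5, 3.1]
opening: -0.0002
grip_force: 1.4
```

Call:
{"op": "step_arm", "data": {
  "motion": [
    [[0.08,-0.5,0],[0,0,0]],
    [[0.05,-0.3,0],[0,0,0]],
    [[0,0,0],[0,0,0]],
    [[0,0,0],[0,0,0]]
  ]
}}

```text
t: 10.95
tcp_pos: [0.5777, 0.0148, 0.0679]
orientation: [-3.141, -0.001, -2.986]
force: [0.3, -0.2, 0.9]
opening: 0.0001
grip_force: 0.0
```

Call:
{"op": "step_arm", "data": {
  "motion": [
    [[0.04,-0.25,0],[0,0,0]],
    [[0.04,-0.25,0],[0,0,0]],
    [[0,0,0],[0,0,0]]
  ]
}}

```text
t: 11.25
tcp_pos: [0.5783, 0.0113, 0.0679]
orientation: [3.14, -0.001, -2.985]
force: [-0.8, 4.6, -0.6]
opening: -0.0002
grip_force: 2.2
```

At the end stop. Next I back off, lift and retreat, then check.

Call:
{"op": "step_arm", "data": {
  "motion": [
    [[-0.16,1.0,0],[0,0,0]],
    [[0,0,3],[0,0,0]],
    [[0,0,4],[0,0,0]],
    [[0,0,4],[0,0,0]],
    [[-0.5,3,4],[0,0,0]],
    [[-0.5,3,4],[0,0,0]],
    [[-0.5,3,2],[0,0,0]],
    [[0,0,0],[0,0,0]],
    [[0,0,0],[0,0,0]],
    [[0,0,0],[0,0,0]]
  ]
}}

```text
t: 12.25
tcp_pos: [0.5621, 0.1083, 0.277]
orientation: [-3.141, -0.001, -2.988]
force: [-0.4, 0.6, -0.1]
opening: -0.0002
grip_force: 0.0
```

Run:
```python
from h import *
c=capture("wrist");save(c,"w3.png");W=cloud(c)
O=np.array([.5669,.0875]);ex=np.array([np.cos(.16),np.sin(.16)]);ey=np.array([-ex[1],ex[0]])
L=np.c_[(W[...,:2].reshape(-1,2)-O)@ex,(W[...,:2].reshape(-1,2)-O)@ey,W[...,2].ravel()]
r=L[(L[:,2]>.074)&(L[:,2]<.083)&(abs(L[:,0])<.055)&(abs(L[:,1])<.11)]
p=np.percentile(r,[1,99],axis=0);print(p,"shutter",p[:,1].mean()+.05)
print(env.get_obs()["tcp_pos"])
```

```text
[[-0.04658631 -0.09719653  0.07456916]
 [ 0.04765153 -0.00193616  0.07993824]] shutter 0.00043365483873136074
[0.56215242 0.10800373 0.27685678]
```

View pics/w3.png

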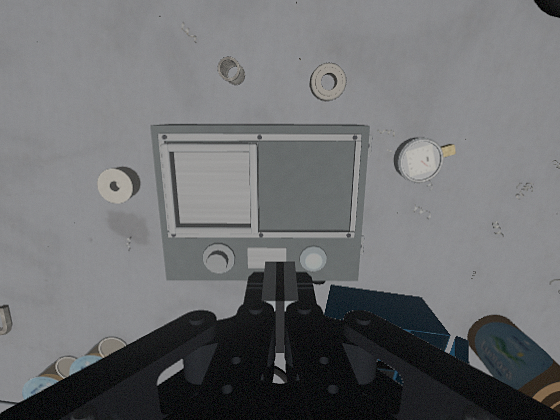

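The shutter, at (212,188), is fully shut (0.4 mm measured). The foot (117,185), spring (231,70), nut (328,81) and gauge (418,159) look undisturbed, and the arm is clear.

```bash
python3 -c "
from station import env
print(env.job_done())"
```

```text
the job is handed in; nothing more can be done
None
```

I pushed the shutter fully open, held the reset key at the bottom for about a second, and shut the shutter again (0.4 mm from its stop by camera). The test button and the loose parts were not touched, and the job was handed in at about 12 s; no verdict came back.

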